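Count along the rack and push the third carton home

TASK

The vaccine carton in the third gap of the divider rack, counted from the left as the robot faces it, has been checked and goes back in its place. With the fingers closed, set the fingertips on the rack's top rail over the first gap and run them along it, staying on the rail and counting every gap whatever stands in it, as far as the third; then, with the fingertips, push the carton that sticks out of the third gap straight in until it is fully home against the back plate. Only touch and push: lift or carry nothing, and leave the other cartons and the vials where they stand.

Things in the scene. Friction and masses are not known exactly. Their poses are not given: they have to be found in the camera images.
- rack: Fixed steel divider rack, turned at most 0.2 rad about z: 7 upright dividers (66 mm high, 2.4 mm thick, 112 mm long) 56 mm apart make 6 gaps, 53 mm wide, open to the robot. Origin: on the counter, middle of the line of the dividers' front edges. +x points into the gaps, away from the robot; +y to the robot's left. A 3 mm base sheet reaches 100 mm in front; back plate's face at x = 112 mm.
- rail: The rack's top rail: smooth rigid flat bar, 18 mm wide, 6 mm thick, 350 mm long, along the rack's y on the tops of the dividers. Origin: middle of its underside, 21 mm behind the dividers' front edges and 66 mm above the counter; its top face, on which the fingertips run, is 72 mm above the counter. The cartons pass under it.
- carton_mid (a point): Centre of the carton in the third gap: closed white card box with a grey band, 115 mm long (x, into the gap), 46 mm wide, 58 mm high, 0.18 to 0.36 kg, loose on the base sheet. At the start its front end sticks 50 to 80 mm out of the gap. It slides with 1 to 4 N and stops dead at the back plate; there its front end is 3 mm in front of the dividers and this point 54.5 mm behind their front edges.
- gap1 (a point): Middle of the mouth of the first gap from the left, on the base sheet (3 mm above the counter) between the dividers' front edges: 140 mm to the left of the rack's origin.
- gap2 (a point): Middle of the mouth of the second gap from the left, on the base sheet (3 mm above the counter) between the dividers' front edges: 84 mm to the left of the rack's origin.
- gap3 (a point): Middle of the mouth of the third gap from the left, on the base sheet (3 mm above the counter) between the dividers' front edges: 28 mm to the left of the rack's origin.
- carton_b: An identical carton standing in another of the gaps, pushed in to some depth or sticking out up to 40 mm. Origin: centre of its underside. To be left alone.
- carton_c: An identical carton standing in another of the gaps, pushed in to some depth or sticking out up to 40 mm. Origin: centre of its underside. To be left alone.
- carton_d: An identical carton standing in another of the gaps, pushed in to some depth or sticking out up to 40 mm. Origin: centre of its underside. To be left alone.
- carton_e: An identical carton standing in another of the gaps, pushed in to some depth or sticking out up to 40 mm. Origin: centre of its underside. To be left alone.
- vial_gap: A glass vial with a metal cap, 23 mm across and 50 mm high, standing alone in one of the gaps other than the third. Origin: centre of its underside. To be left alone.
- vial_a: A glass vial, 23 mm across and 50 mm high, standing on the counter beyond the rack's left end. Origin: centre of its underside. To be left alone.
- vial_b: A glass vial, 27 mm across and 58 mm high, standing on the counter beyond the rack's right end. Origin: centre of its underside. To be left alone.
There are look-alikes about, which are no part of the job. Leave any purple look-alike of the part that bears carton_mid alone.

How it is judged (in metres and radians):
On the way, in this order (a step that is already met when the one before it is completed fails the run):
1. the closed fingertips touch the top rail over the first gap (contact force between the fingers and rail above 0.2 N and y of the grasp point in the frame of rack between 0.122 and 0.159 m), for 0.04 s.
2. still on the rail, they cross the divider between the first and second gaps (contact force between the fingers and rail above 0.2 N and y of the grasp point in the frame of rack between 0.103 and 0.121 m), for 0.02 s.
3. they touch the rail over the second gap (contact force between the fingers and rail above 0.2 N and y of the grasp point in the frame of rack between 0.066 and 0.102 m), for 0.04 s.
4. still on the rail, they cross the divider between the second and third gaps (contact force between the fingers and rail above 0.2 N and y of the grasp point in the frame of rack between 0.047 and 0.065 m), for 0.02 s.
5. they touch the rail over the third gap (contact force between the fingers and rail above 0.2 N and y of the grasp point in the frame of rack between 0.009 and 0.046 m), for 0.04 s.
6. the carton in the third gap has been pushed home (x of carton_mid in the frame of rack above 0.0505 m and y of carton_mid in the frame of rack between 0.02 and 0.036 m and angle between the x axis of carton_mid and the x axis of rack, either way round below 0.12 rad and angle between carton_mid's own z axis and vertical below 0.06 rad), for 0.2 s.
At the end, for the whole second after the job is handed in: The carton of the third gap stands in that gap on the rack's base, upright (within 0.06 rad), straight (within 0.12 rad), at rest and home: within 4 mm of touching the back plate. No other carton has shifted by more than 10 mm, no vial by more than 15 mm (all of step 6 and linear speed of carton below 0.01 m/s and not (distance of any of carton_b, carton_c, carton_d, carton_e from where it was at the start of the episode above 0.01 m or distance of any of vial_gap, vial_a, vial_b from where it was at the start of the episode above 0.015 m)).
It fails at once if the carton is lifted more than 12 mm or tipped more than 0.25 rad (height (world z) of carton_mid above 0.044 m or angle between carton_mid's own z axis and vertical above 0.25 rad).
It fails at once if another carton is shifted by more than 10 mm, or a vial by more than 15 mm (distance of any of carton_b, carton_c, carton_d, carton_e from where it was at the start of the episode above 0.01 m or distance of any of vial_gap, vial_a, vial_b from where it was at the start of the episode above 0.015 m).
It also fails if it takes over 48 s, if anything falls off the work surface, if the arm or the gripper's body presses on something with over 40 N, if the wrist force passes 120 N, or if a joint passes its speed limit or range.

ROBOT

A 6-joint arm with a two-finger parallel gripper is mounted at the origin on the work surface. World frame = base frame: x ahead of the robot, y to its left, z up, the work surface at z = 0. Lengths are in mm, angles in rad, forces in N, time in s.
With the tool pointing down it reaches from about 275 to 1000 mm from the base axis. Payload 8.4 kg.
Tool frame: the origin (TCP) lies at the centre of the arm's flange, where the gripper is bolted on; the fingertips stand r.tip_extent ahead of it and the grasp point (between the pads) lies 155 mm ahead of it (r.tip_extent is the distance from the TCP to the fingertips, in mm); z points along the fingers, y is the direction in which the jaws open and shut (so a half turn about z gives the same grasp; the last joint's range is limited). The gripper opens to 85 mm and grips with 20 to 120 N. Pads are 22 mm wide; open, the fingers measure 114 mm over their backs; the gripper's body (76 mm by 85 mm) begins 54 mm behind the grasp point. The pads swing forward as they close: fully open they stand 13 mm farther back than shut.
Start: joints at [-1.146, 0.353, 1.633, -0, 1.155, -0.002], TCP at [258.724, -568.939, 404.681] pointing down, gripper open.
Joint ranges: [-2.63, 2.63], [-0.92, 2.1], [0.06, 2.66], [-1.3, 4.44], [0, 2.69], [-3.02, 3.02]. Speed limits (rad/s): [2.22, 2.22, 2.79, 3.14, 3.14, 3.14].

INTERFACE

Orientations are given as [roll, pitch, yaw] about the fixed x, y, z axes, in that order (R = Rz(yaw) Ry(pitch) Rx(roll)).
In Python, from rig import sense, grab_frame, job, r gives the robot as it stands. The module is installed in compiled form; this text tells all that it offers.
- The arm moves only by the shell command python3 -m creep 'ROWS' [FORCE]. ROWS is JSON, a list of rows, each a list of 7 numbers: the turn, a rotation vector about the tool's x, y, z in rad, then the shift along the tool's x, y, z in mm, then the closure, from 0 (fully open) to 1 (shut). In form: [[wx, wy, wz, dx, dy, dz, fingers], ...]. A call has 1 to 10 rows; each row shifts and turns the pose as measured when the row begins, along the tool's axes as they then stand; what a row does not reach is not made up. A row lasts 1/12 s, in which the tool goes at most 41.7 mm and 7.16 degrees, less where a joint would pass 70% of its speed; a pose out of reach is approached as far as the arm can. A call with a gripper value outside its range is refused whole. The fingers move at their own pace and stop on an object; FORCE is the grip in N (left out, the last holds). Time passes only in rows, so rows that do not move let the fingers close. It gives the time, the measured TCP pose, the force and the opening at its end, in the units of the state.
- sense(): the state, without advancing time (a new reading comes with each control period).
- grab_frame(name): name is "scene" or "top" or "wrist"; returns a dict with "color" (400x640x3 uint8, red, green, blue), "mtx" (3x3 intrinsics, pixels), "T" (4x4, takes a point from camera to world coordinates). Camera axes: x right, y down, z forward; pixel columns grow to the right and rows downward; lengths in mm; the calibration is good to about 2 mm. A picture is of the moment at which its call begins. There is no depth.
- job.sign_off(): hands the job in, once; it reports no verdict.
The state is a dict: "clock": time; "qpos": joint angles; "qvel": joint speeds; "joint_efforts": joint torques, N m; "eef_pos": TCP position; "tcp_rot": TCP orientation; "contact_force": force on the tool from outside, world axes, zero at the start; "wrist_torque": the same for the moment, N m; "opening": opening from 0.0 (shut) to 1.0 (fully open).
Only numpy, scipy, OpenCV 4.12 (cv2) and the standard library are available. Lean on these libraries where they do the work, as an engineer would, in place of code of your own. Each camera call takes 0.05 s, during which the arm holds its last target.

## Working session

There is one attempt and no reset: what is moved stays moved. The work goes in short steps, Python scripts to look and compute and a shell command to move; the robot and the scene stay as the last step left them, time stands still between calls to the robot, and variables do not carry over. Pictures are saved under pics/ and viewed, and the job is handed in when it is done.

```bash
mkdir -p pics
python3 - <<'E'
from rig import sense, grab_frame, job, r
import cv2
s=sense()
for k in s: print(k,s[k])
print(r.tip_extent)
for n in ["scene","top","wrist"]:
    f=grab_frame(n); cv2.imwrite(f"pics/{n}0.png",f["color"][:,:,::-1]); print(n,f["mtx"].tolist(),f["T"].round(4).tolist())
E
```

```text
clock 0.0
qpos [-1.14641694e+00  3.53661468e-01  1.63417423e+00  2.10086972e-05
  1.15518911e+00 -2.41215650e-03]
qvel [-0.00101301  0.00248855  0.00109109  0.00014894  0.00016209  0.00102562]
joint_efforts [-7.11791381e-04 -6.05263138e+01 -3.42067194e+01 -2.36354573e-06
  9.59174184e-03 -1.43004661e-05]
eef_pos [ 258.61375271 -568.71161436  403.93602992]
tcp_rot [-3.14016055e+00 -2.26626043e-05  4.26783035e-01]
contact_force [-0.73417027  0.37775373  0.98590835]
wrist_torque [-0.00229143  0.02787725  0.02180744]
opening 0.9985238254138321
173.4
scene [[362.20865124627875, 0.0, 320.30691082826536], [0.0, 362.20865124627875, 198.78846901636797], [0.0, 0.0, 1.0]] [[-0.6187, 0.5617, -0.5493, 888.1294], [0.7856, 0.4401, -0.4349, 309.616], [-0.0026, -0.7006, -0.7135, 574.8907], [0.0, 0.0, 0.0, 1.0]]
top [[392.34467448027283, 0.0, 318.47650175827823], [0.0, 392.34467448027283, 203.11552207397625], [0.0, 0.0, 1.0]] [[0.0013, -0.9948, 0.1017, 409.3968], [-1.0, -0.001, 0.0036, 10.9836], [-0.0035, -0.1017, -0.9948, 924.5633], [0.0, 0.0, 0.0, 1.0]]
wrist [[285.81298100588594, 0.0, 318.38257301556655], [0.0, 285.81298100588594, 198.58194577702798], [0.0, 0.0, 1.0]] [[0.4138, -0.8787, -0.2381, 319.9071], [-0.9104, -0.3996, -0.1076, -541.9234], [-0.0006, 0.2613, -0.9653, 373.3493], [0.0, 0.0, 0.0, 1.0]]
```

View pics/top0.png

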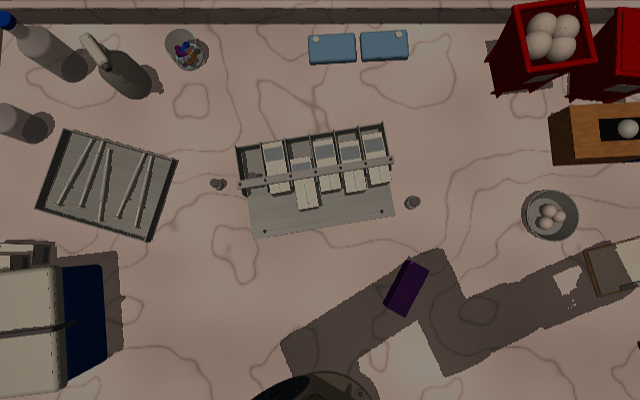

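View pics/scene0.png

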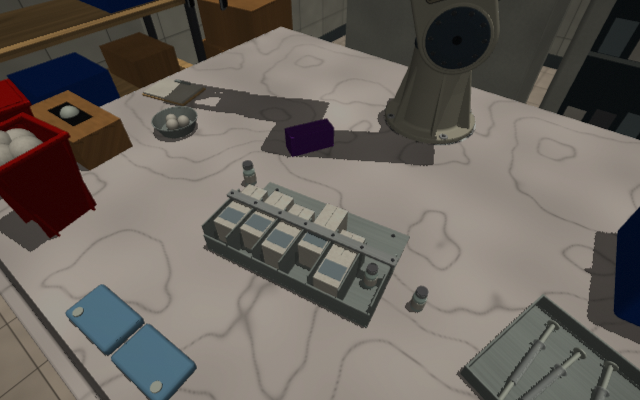

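The top view has world +y on its left and +x up. The rack spans about (237–395, 122–240). The vial gap is leftmost, and the carton sticking out most is at about (306,185). I'll enlarge this area to check.

Run:
```python
import cv2
i=cv2.imread('pics/top0.png')[110:250,225:405]
cv2.imwrite('pics/topcrop0.png',cv2.resize(cv2.convertScaleAbs(i,alpha=1.5),None,fx=4.2,fy=4.2,interpolation=cv2.INTER_CUBIC))
```

```text
(no output)
```

View pics/topcrop0.png

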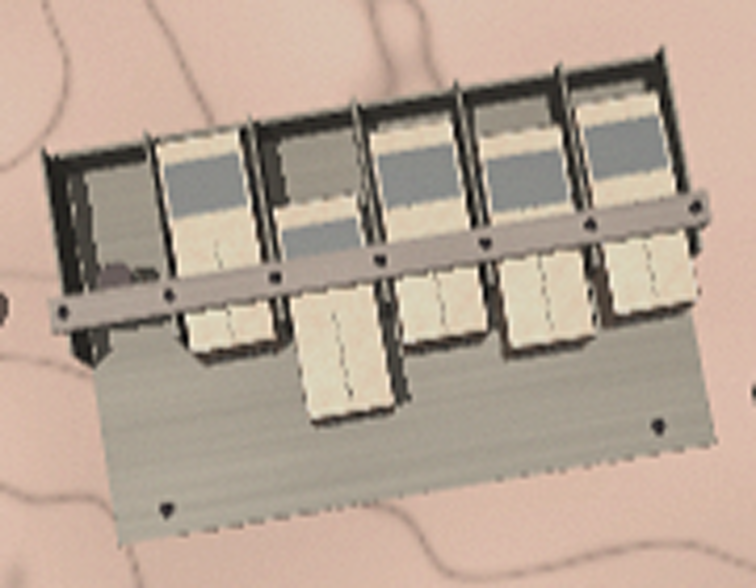

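Counting from the left: gap 1 holds the vial, gap 2 a carton, and gap 3 the carton with its front at crop (350,415), which sticks out furthest. That one is white with a grey band, so it's the target. The purple box at (406,287) is the look-alike. The rail has seven screws above the dividers, so I'll measure those.

```bash
cat > h.py <<'E'
import numpy as np
def ray(f,u,v,z):
    K,T=f["mtx"],f["T"]; d=T[:3,:3]@np.linalg.solve(K,[u,v,1.]); o=T[:3,3]
    return o+d*(z-o[2])/d[2]
E
python3 - <<'E'
from h import *
from rig import grab_frame
import cv2
f=grab_frame("top"); g=cv2.cvtColor(f["color"],cv2.COLOR_RGB2GRAY).astype(float)
app=[(63,313),(169,295),(275,278),(380,260),(486,243),(590,224),(696,208)]
P=[]
for a,b in app:
    u,v=225+a/4.2-.4,110+b/4.2-.4
    U,V=int(round(u)),int(round(v)); w=g[V-2:V+3,U-2:U+3]; ww=np.clip(np.median(w)-w,0,None)
    ys,xs=np.mgrid[V-2:V+3,U-2:U+3]; c=((xs*ww).sum()/ww.sum(),(ys*ww).sum()/ww.sum())
    p=ray(f,*c,72); P.append(p); print(np.round(c,1),p.round(1))
P=np.array(P)[:,:2]; n=np.arange(7)
ax=np.polyfit(n,P,1)  # slope per divider
print("pitch",np.linalg.norm(ax[0]),"resid",(P-(n[:,None]*ax[0]+ax[1])).round(1).tolist())
y=-ax[0]/np.linalg.norm(ax[0]); x=np.array([y[1],-y[0]]); th=np.arctan2(x[1],x[0]); c=P.mean(0)
O=c-21*x; print("yaw",th,"railmid",c,"origin",O)
def tr(p): d=p[:2]-O; return (d@x,d@y)
for nm,(a,b) in dict(front_l=(312,420),front_r=(395,408),basel=(122,543),baser=(713,441)).items():
    z=61 if 'front' in nm else 3
    print(nm,np.round(tr(ray(f,225+a/4.2-.4,110+b/4.2-.4,z)),1))
np.savez('rack.npz',O=O,th=th)
for nm,q in dict(g1=(21,140),g3=(21,28),pre=(-110,28)).items(): print(nm,(O+q[0]*x+q[1]*y).round(1))
E
```

```text
[239.6 183.9] [538.8 187.5  72. ]
[264.8 179.9] [547.8 132.2  72. ]
[290.1 175.6] [557.3  76.6  72. ]
[315.1 171.6] [566.4  21.6  72. ]
[340.1 167.5] [575.5 -33.5  72. ]
[365.1 163. ] [585.6 -88.7  72. ]
[390.2 158.8] [ 595.  -144.1   72. ]
pitch 56.032177862152835 resid [[0.3, 0.1], [-0.1, 0.0], [0.0, -0.3], [-0.2, -0.0], [-0.5, 0.1], [0.2, 0.1], [0.2, -0.1]]
yaw 0.16797788987167095 railmid [566.61498918  21.65294196] origin [545.91056718  18.14197204]
front_l [-55.3  49.2]
front_r [-56.3   5.1]
basel [-100.1  166.9]
baser [ -98.8 -168.2]
g1 [543.2 159.7]
g3 [561.9  49.3]
pre [432.8  27.4]
```

The checks hold: measured pitch is 56.03 mm against 56, the base front edge is at x = −99.5 against −100, and the target protrudes 56 mm at y ≈ 27. Next I align the tool with the rack, close the fingers and travel high.

```bash
python3 -m creep '[[0,0,0.0865,0,0,0,1],[0,0,0.0865,0,0,0,1],[0,0,0.0865,0,0,0,1],[0,0,0,20,-33,0,1],[0,0,0,20,-33,0,1],[0,0,0,20,-33,0,1],[0,0,0,20,-33,0,1],[0,0,0,20,-33,0,1],[0,0,0,20,-33,0,1],[0,0,0,20,-33,0,1]]' 60
cat >> h.py <<'E'
def st():
    from rig import sense,r
    from scipy.spatial.transform import Rotation as Ro
    s=sense(); k=np.load('rack.npz'); O,th=k['O'],float(k['th'])
    R=Ro.from_euler('xyz',s["tcp_rot"]).as_matrix(); g=np.array(s["eef_pos"])+155*R[:,2]; t=np.array(s["eef_pos"])+r.tip_extent*R[:,2]
    x=np.array([np.cos(th),np.sin(th)]);y=np.array([-x[1],x[0]])
    d=g[:2]-O; print("t",round(s["clock"],2),"grasp rack",round(d@x,1),round(d@y,1),"tip z",round(t[2],1),"toolx yaw err",round(np.arctan2(R[1,0],R[0,0])-th,4),"tilt",R[:2,2].round(4),"F",np.round(s["contact_force"],2),"open",round(s["opening"],3))
E
python3 -c "from h import *; st()"
```

```text
clock: 1.03
eef_pos: [361.6, -315.4, 401.6]
tcp_rot: [3.141, 0.001, 0.144]
contact_force: [0.4, -0.6, 0.3]
opening: -0.0
t 1.03 grasp rack -237.7 -298.1 tip z 228.2 toolx yaw err -0.0237 tilt [-0.0014 -0.0004] F [ 0.39 -0.58  0.33] open -0.0
```

```bash
python3 -m creep '[[0,0,-0.02,21,-35,0,1],[0,0,0,21,-35,0,1],[0,0,0,21,-35,0,1],[0,0,0,21,-35,0,1],[0,0,0,21,-35,0,1],[0,0,0,21,-35,0,1],[0,0,0,21,-35,0,1],[0,0,0,21,-35,0,1],[0,0,0,21,-35,0,1],[0,0,0,21,-35,0,1]]'
python3 -c "from h import *; st()"
```

```text
clock: 1.87
eef_pos: [510.6, 74.1, 402.6]
tcp_rot: [3.14, -0.002, 0.164]
contact_force: [0.7, -0.8, 0.2]
opening: 0.002
t 1.87 grasp rack -25.1 60.8 tip z 229.2 toolx yaw err -0.0044 tilt [ 0.0027 -0.0016] F [ 0.71 -0.85  0.23] open 0.002
```

```bash
python3 -m creep '[[0,0,0,16,-28,0,1],[0,0,0,16,-28,0,1],[0,0,0,14,-28,0,1],[0,0,0,0,0,25,1],[0,0,0,0,0,30,1],[0,0,0,0,0,30,1],[0,0,0,0,0,20,1],[0,0,0,0,0,0,1],[0,0,0,0,0,0,1]]'
python3 -c "from h import *; st()"
```

```text
clock: 2.62
eef_pos: [546.5, 180.6, 294.9]
tcp_rot: [-3.141, -0.009, 0.174]
contact_force: [0.3, -0.1, -0.1]
opening: -0.001
t 2.62 grasp rack 29.2 160.2 tip z 121.5 toolx yaw err 0.0061 tilt [0.0089 0.0023] F [ 0.26 -0.08 -0.14] open -0.001
```

```bash
python3 -m creep '[[0,-0.009,0.006,-8,14,10,1],[0,0,0,0,0,5,1],[0,0,0,0,0,0,1],[0,0,0,0,0,0,1]]'
python3 - <<'E'
from h import *; st()
from rig import grab_frame
import cv2
f=grab_frame("scene"); i=f["color"][120:340,180:460,::-1]
cv2.imwrite('pics/s1.png',cv2.resize(cv2.convertScaleAbs(i,alpha=1.5),None,fx=2.7,fy=2.7,interpolation=cv2.INTER_CUBIC))
E
```

```text
clock: 2.95
eef_pos: [541.7, 163.7, 282.3]
tcp_rot: [-3.141, -0.003, 0.167]
contact_force: [0.3, -0.1, 1.6]
opening: -0.0
t 2.95 grasp rack 20.6 144.4 tip z 108.9 toolx yaw err -0.0011 tilt [0.0028 0.0016] F [ 0.28 -0.15  1.64] open -0.0
```

View pics/s1.png

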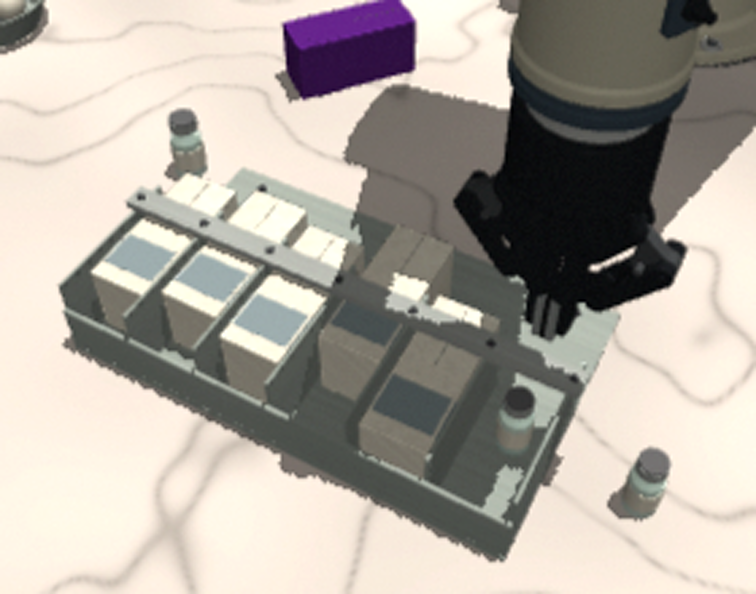

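The view shows the closed fingertips at crop (545,325), above the rail over the vial gap and clear of the vial at (517,415). Now I lower them.

```bash
python3 -m creep '[[0,0,0,0,0,12,1],[0,0,0,0,0,12,1],[0,0,0,0,0,5,1],[0,0,0,0,0,0,1],[0,0,0,0,0,0,1]]'
python3 -c "from h import *; st()"
```

```text
clock: 3.42
eef_pos: [542.8, 164.2, 252.1]
tcp_rot: [-3.14, -0.007, 0.167]
contact_force: [0.1, 0.7, 0.2]
opening: -0.002
t 3.42 grasp rack 22.5 144.8 tip z 78.7 toolx yaw err -0.0013 tilt [0.0068 0.0029] F [0.09 0.68 0.15] open -0.002
```

```bash
python3 -m creep '[[0,-0.005,0,-1,0,3,1],[0,0,0,0,0,2,1],[0,0,0,0,0,2,1],[0,0,0,0,0,2,1]]'
python3 -c "from h import *; st()"
```

```text
clock: 3.75
eef_pos: [542.1, 164.4, 245.3]
tcp_rot: [-3.14, -0.001, 0.167]
contact_force: [-14.7, -5.0, 47.8]
opening: 0.0
t 3.75 grasp rack 20.9 145.1 tip z 71.9 toolx yaw err -0.0008 tilt [0.0011 0.0018] F [-14.72  -5.03  47.81] open 0.0
```

Contact at tip z = 71.9, as it should be, but 48 N is more than I need. I'll ease it and slide with a light press.

```bash
python3 -m creep '[[0,0,0,0,0,0.3,1],[0,0,0,0,4,0.5,1],[0,0,0,0,4,0.5,1],[0,0,0,0,4,0.5,1]]'
python3 -c "from h import *; st()"
```

```text
clock: 4.08
eef_pos: [544.7, 152.6, 245.5]
tcp_rot: [-3.139, -0.004, 0.168]
contact_force: [-2.7, 7.4, 10.0]
opening: -0.001
t 4.08 grasp rack 21.9 133.2 tip z 72.1 toolx yaw err 0.0003 tilt [0.0039 0.0029] F [-2.74  7.44 10.  ] open -0.001
```

```bash
python3 -m creep '[[0,0,0,-0.5,4,0.6,1],[0,0,0,0,4,0.6,1],[0,0,0,0,4,0.6,1]]'
python3 -c "from h import *; st()"
python3 -m creep '[[0,0,0,-0.5,4,0.6,1],[0,0,0,0,4,0.6,1],[0,0,0,0,4,0.6,1]]'
python3 -c "from h import *; st()"
```

```text
clock: 4.33
eef_pos: [547.7, 141.4, 245.5]
tcp_rot: [-3.135, -0.009, 0.166]
contact_force: [-2.6, 5.4, 8.3]
opening: 0.004
t 4.33 grasp rack 23.8 122.2 tip z 72.1 toolx yaw err -0.002 tilt [0.0078 0.008 ] F [-2.57  5.39  8.31] open 0.004
clock: 4.58
eef_pos: [550.7, 129.9, 245.5]
tcp_rot: [-3.131, -0.014, 0.164]
contact_force: [-2.0, 4.4, 8.8]
opening: -0.002
t 4.58 grasp rack 25.6 111.1 tip z 72.1 toolx yaw err -0.0042 tilt [0.0119 0.0128] F [-2.01  4.44  8.8 ] open -0.002
```

```bash
python3 -m creep '[[-0.005,-0.005,-0.002,-1,3.5,0.6,1],[-0.005,-0.005,-0.002,-1,3.5,0.6,1],[-0.004,-0.004,0,-0.5,3.5,0.6,1]]'
python3 -c "from h import *; st()"
```

```text
clock: 4.83
eef_pos: [552.1, 119.3, 245.5]
tcp_rot: [3.141, -0.006, 0.166]
contact_force: [-1.2, 4.1, 7.4]
opening: -0.003
t 4.83 grasp rack 24.0 98.7 tip z 72.1 toolx yaw err -0.0022 tilt [0.0063 0.0008] F [-1.15  4.11  7.42] open -0.003
```

```bash
python3 -m creep '[[-0.001,-0.004,-0.001,-1,4,0.6,1],[-0.001,-0.003,0,-1,4,0.6,1],[-0.001,-0.003,0,-0.7,4,0.6,1]]'
python3 -c "from h import *; st()"
python3 -m creep '[[-0.002,-0.003,-0.001,-0.7,4,0.6,1],[-0.002,-0.003,0,-0.7,4,0.6,1],[-0.002,-0.003,0,-0.7,4,0.6,1]]'
python3 -c "from h import *; st()"
```

```text
clock: 5.08
eef_pos: [553.5, 107.4, 245.5]
tcp_rot: [3.141, -0.002, 0.165]
contact_force: [-0.6, 5.1, 7.3]
opening: -0.0
t 5.08 grasp rack 22.8 86.7 tip z 72.1 toolx yaw err -0.0029 tilt [0.0024 0.0001] F [-0.57  5.05  7.29] open -0.0
clock: 5.33
eef_pos: [555.4, 95.6, 245.5]
tcp_rot: [3.139, 0.001, 0.164]
contact_force: [0.4, 5.0, 7.8]
opening: 0.002
t 5.33 grasp rack 22.1 74.3 tip z 72.1 toolx yaw err -0.0042 tilt [-0.0004 -0.0028] F [0.36 4.99 7.75] open 0.002
```

Steps 1–3 have steady contact of about 7 N. I'll carry on across the second divider into gap 3.

```bash
python3 -m creep '[[-0.001,-0.002,-0.002,-0.7,4,0.6,1],[-0.001,-0.002,-0.002,-0.7,4,0.6,1],[-0.001,-0.002,0,-0.7,4,0.6,1]]'
python3 -c "from h import *; st()"
python3 -m creep '[[-0.001,-0.002,-0.002,-0.7,4,0.6,1],[-0.001,-0.002,-0.001,-0.7,4,0.6,1],[-0.001,-0.002,0,-0.7,4,0.6,1]]'
python3 -c "from h import *; st()"
python3 -m creep '[[-0.001,-0.002,-0.002,-0.7,4,0.6,1],[-0.001,-0.002,-0.001,-0.7,4,0.6,1],[-0.001,-0.002,0,-0.7,4,0.6,1]]'
python3 -c "from h import *; st()"
```

```text
clock: 5.58
eef_pos: [557.1, 83.8, 245.5]
tcp_rot: [3.139, 0.001, 0.166]
contact_force: [-1.1, 4.9, 7.3]
opening: 0.001
t 5.58 grasp rack 21.8 62.5 tip z 72.1 toolx yaw err -0.0022 tilt [-0.0009 -0.0023] F [-1.06  4.9   7.29] open 0.001
clock: 5.83
eef_pos: [558.7, 72.0, 245.5]
tcp_rot: [3.14, 0.002, 0.167]
contact_force: [-1.5, 6.2, 6.4]
opening: 0.002
t 5.83 grasp rack 21.4 50.7 tip z 72.1 toolx yaw err -0.0012 tilt [-0.0014 -0.0018] F [-1.55  6.18  6.4 ] open 0.002
clock: 6.08
eef_pos: [560.4, 60.1, 245.5]
tcp_rot: [3.14, 0.002, 0.168]
contact_force: [-1.1, 5.3, 8.4]
opening: 0.005
t 6.08 grasp rack 20.9 38.8 tip z 72.1 toolx yaw err -0.0003 tilt [-0.002  -0.0015] F [-1.05  5.3   8.39] open 0.005
```

```bash
python3 -m creep '[[-0.001,-0.001,0,-0.5,4,0.6,1],[-0.001,-0.001,0,-0.5,4,0.6,1],[0,0,0,0,2,0.6,1],[0,0,0,0,0,0.5,1]]'
python3 -c "from h import *; st()"
```

```text
clock: 6.42
eef_pos: [562.4, 50.2, 245.5]
tcp_rot: [-3.14, 0.0, 0.164]
contact_force: [-2.1, 1.6, 9.0]
opening: -0.0
t 6.42 grasp rack 21.5 29.1 tip z 72.1 toolx yaw err -0.0038 tilt [-0.0004  0.0017] F [-2.11  1.6   9.  ] open -0.0
```

All three gaps have been traversed on the rail. Next: lift, back off in front of the carton and line up on its centre.

```bash
python3 -m creep '[[0,0,0,0,0,-12,1],[0,0,0,0,0,-12,1],[0,0,0.002,-20,0,-5,1],[0,0,0,-25,0,0,1],[0,0,0,-25,0,0,1],[0,0,0,-25,0,0,1],[0,0,0,-20,0,0,1],[0,0,0,0,0,0,1],[0,0,0,0,0,0,1]]'
python3 -c "from h import *; st()"
```

```text
clock: 7.17
eef_pos: [446.0, 28.7, 281.2]
tcp_rot: [-3.142, -0.006, 0.161]
contact_force: [-0.0, 0.3, -0.1]
opening: -0.001
t 7.17 grasp rack -95.8 27.1 tip z 107.8 toolx yaw err -0.0068 tilt [0.006 0.001] F [-0.02  0.27 -0.07] open -0.001
```

```bash
python3 -m creep '[[0,0.035,-0.007,-10,0,0,1],[0,0.035,0,-12,0,0,1],[0,0,0,0,0,20,1],[0,0,0,0,0,20,1],[0,0,0,-2,0,15,1],[0,0,0,-2,0,5,1],[0,0,0,0,0,0,1],[0,0,0,0,0,0,1]]'
python3 - <<'E'
from h import *; st()
from rig import grab_frame
import cv2
f=grab_frame("scene"); i=f["color"][100:300,180:440,::-1]
cv2.imwrite('pics/s2.png',cv2.resize(cv2.convertScaleAbs(i,alpha=1.5),None,fx=3,fy=3,interpolation=cv2.INTER_CUBIC))
f=grab_frame("wrist"); cv2.imwrite('pics/w2.png',cv2.convertScaleAbs(f["color"][:,:,::-1],alpha=1.5))
E
```

```text
clock: 7.83
eef_pos: [433.3, 24.9, 224.2]
tcp_rot: [3.139, -0.094, 0.169]
contact_force: [0.5, -0.5, 0.6]
opening: 0.002
t 7.83 grasp rack -95.4 25.1 tip z 51.6 toolx yaw err 0.0007 tilt [0.0929 0.0132] F [ 0.54 -0.48  0.6 ] open 0.002
```

View pics/s2.png

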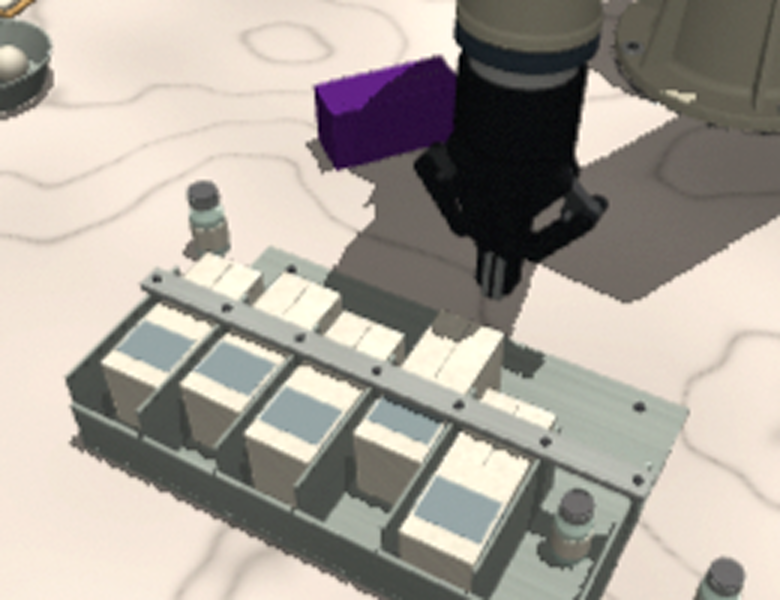

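View pics/w2.png

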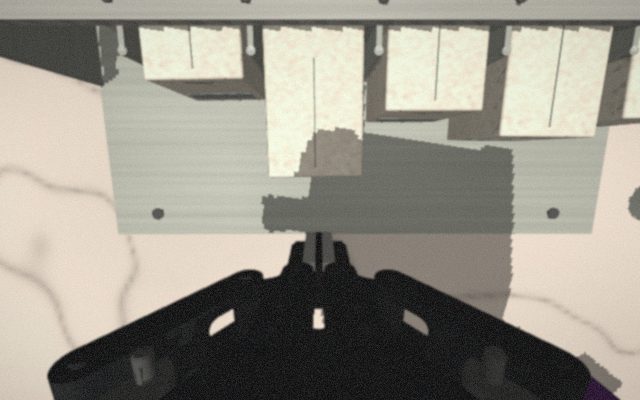

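The closed fingertips (wrist view, about (318,250)) are in line with the carton's mid seam at (315,165) and about 25 mm short of it. The wide knuckles sit well above the tips. I'll descend and approach.

```bash
python3 -m creep '[[0.004,-0.01,0,0,-2,10,1],[0,0,0,0,0,5,1],[0,0,0,6,0,0,1],[0,0,0,6,0,0,1],[0,0,0,0,0,0,1]]'
python3 -c "from h import *; st()"
```

```text
clock: 8.35
eef_pos: [448.6, 29.6, 211.3]
tcp_rot: [-3.14, -0.088, 0.169]
contact_force: [0.5, 0.3, 0.5]
opening: -0.001
t 8.35 grasp rack -80.4 27.8 tip z 38.5 toolx yaw err 0.0008 tilt [0.0862 0.0161] F [0.52 0.29 0.51] open -0.001
```

```bash
python3 -m creep '[[0,0,0,4,0,1.5,1],[0,0,0,4,0,1.5,1],[0,0,0,4,0,0.5,1],[0,0,0,4,0,0.4,1],[0,0,0,4,0,0.4,1]]'
python3 -c "from h import *; st()"
python3 -m creep '[[0,0,0,4,0,0.4,1],[0,0,0,4,0,0.4,1],[0,0,0,4,0,0.4,1]]'
python3 -c "from h import *; st()"
```

```text
clock: 8.77
eef_pos: [469.4, 33.3, 208.4]
tcp_rot: [-3.14, -0.084, 0.169]
contact_force: [-5.2, -0.6, 4.9]
opening: 0.001
t 8.77 grasp rack -59.9 28.0 tip z 35.7 toolx yaw err 0.001 tilt [0.0827 0.0158] F [-5.21 -0.63  4.85] open 0.001
clock: 9.02
eef_pos: [480.7, 35.4, 207.8]
tcp_rot: [-3.139, -0.079, 0.169]
contact_force: [-4.5, -0.3, 4.2]
opening: -0.0
t 9.02 grasp rack -49.1 28.3 tip z 34.9 toolx yaw err 0.001 tilt [0.0778 0.0154] F [-4.55 -0.29  4.17] open -0.0
```

```bash
python3 -m creep '[[0,0,0,4,0,0.3,1],[0,0,0,4,0,0.3,1],[0,0,0,4,0,0.3,1]]'
python3 - <<'E'
from h import *; st()
from rig import grab_frame
import cv2
f=grab_frame("wrist"); cv2.imwrite('pics/w3.png',cv2.convertScaleAbs(f["color"][:,:,::-1],alpha=1.5))
E
```

```text
clock: 9.27
eef_pos: [493.1, 37.6, 207.7]
tcp_rot: [-3.139, -0.077, 0.169]
contact_force: [-4.5, -1.1, 3.7]
opening: 0.001
t 9.27 grasp rack -36.9 28.4 tip z 34.8 toolx yaw err 0.0009 tilt [0.0757 0.0153] F [-4.49 -1.15  3.68] open 0.001
```

View pics/w3.png

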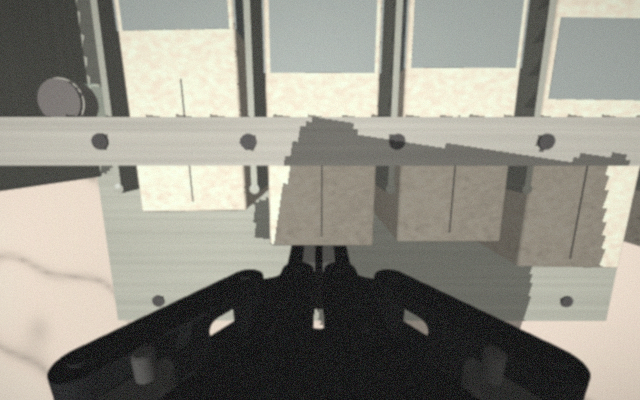

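The wrist view shows the tips pressing squarely on the middle of the carton's front (318,245), with the carton straight between its dividers. I'll keep going until the force rises.

```bash
python3 -m creep '[[0,0,0,4,0,0.3,1],[0,0,0,4,0,0.3,1],[0,0,0,4,0,0.3,1]]'
python3 -c "from h import *; st()"
python3 -m creep '[[0,0,0,3,0,0.2,1],[0,0,0,2,0,0.2,1]]'
python3 -c "from h import *; st()"
```

```text
clock: 9.57
eef_pos: [506.9, 39.9, 207.8]
tcp_rot: [-3.139, -0.079, 0.169]
contact_force: [-3.4, -0.4, 0.3]
opening: -0.002
t 9.57 grasp rack -22.5 28.3 tip z 34.9 toolx yaw err 0.0008 tilt [0.0776 0.0154] F [-3.39 -0.36  0.32] open -0.002
clock: 9.73
eef_pos: [513.5, 40.9, 207.8]
tcp_rot: [-3.14, -0.081, 0.169]
contact_force: [-1.1, -0.4, -1.0]
opening: 0.002
t 9.73 grasp rack -15.6 28.2 tip z 35.0 toolx yaw err 0.0008 tilt [0.0795 0.0156] F [-1.09 -0.39 -0.96] open 0.002
```

Run:
```python
from h import *
from rig import grab_frame
import cv2
f=grab_frame("wrist"); cv2.imwrite('pics/w4.png',cv2.convertScaleAbs(f["color"][:,:,::-1],alpha=1.5))
f=grab_frame("scene"); i=f["color"][100:300,180:440,::-1]
cv2.imwrite('pics/s4.png',cv2.resize(cv2.convertScaleAbs(i,alpha=1.5),None,fx=3,fy=3,interpolation=cv2.INTER_CUBIC))
```

```text
(no output)
```

View pics/w4.png

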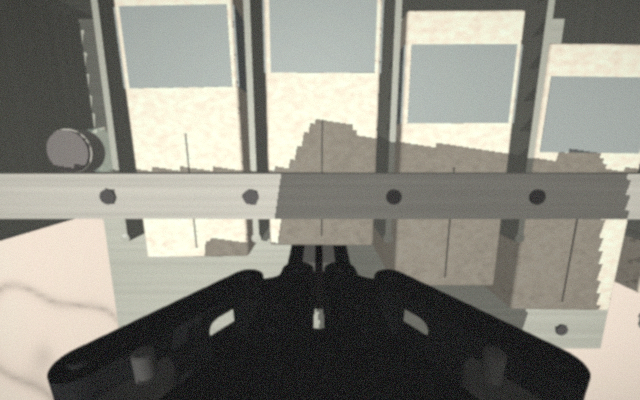

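View pics/s4.png

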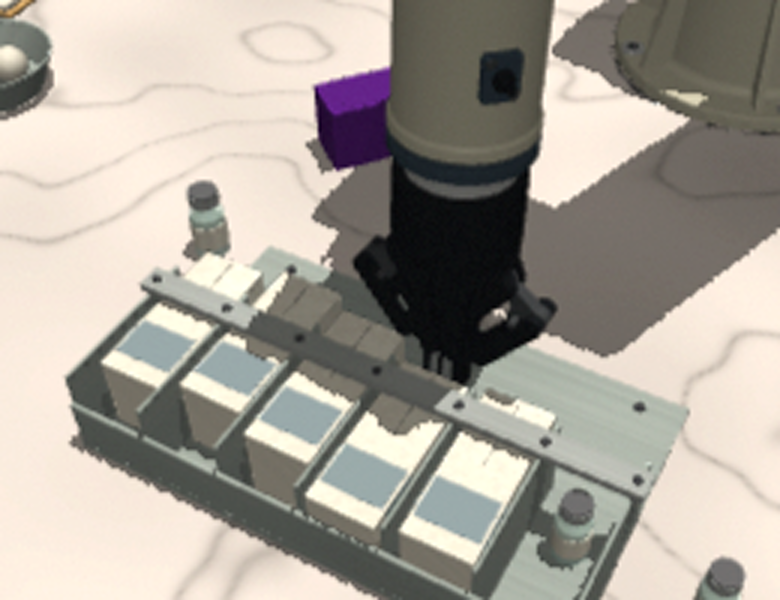

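The carton is nearly in, straight and with neighbours clear. The remaining push goes in small steps until it stops.

```bash
python3 -m creep '[[0,0,0,2,0,0.2,1],[0,0,0,2,0,0.2,1]]'
python3 -c "from h import *; st()"
python3 -m creep '[[0,0,0,1,0,0.1,1],[0,0,0,1,0,0.1,1]]'
python3 -c "from h import *; st()"
```

```text
clock: 10.0
eef_pos: [514.9, 41.3, 207.2]
tcp_rot: [-3.139, -0.074, 0.169]
contact_force: [-9.5, -2.7, 8.7]
opening: 0.002
t 10.0 grasp rack -15.2 28.3 tip z 34.3 toolx yaw err 0.0011 tilt [0.0724 0.0148] F [-9.49 -2.72  8.75] open 0.002
clock: 10.17
eef_pos: [515.5, 41.3, 206.9]
tcp_rot: [-3.139, -0.07, 0.169]
contact_force: [-6.0, -1.9, 3.6]
opening: -0.0
t 10.17 grasp rack -15.2 28.4 tip z 34.0 toolx yaw err 0.0011 tilt [0.0684 0.0143] F [-5.96 -1.91  3.55] open -0.0
```

```bash
python3 -m creep '[[0,0,0,3,0,0,1],[0,0,0,3,0,0,1],[0,0,0,3,0,0,1]]'
python3 -c "from h import *; st()"
```

```text
clock: 10.42
eef_pos: [518.5, 41.9, 206.4]
tcp_rot: [-3.138, -0.053, 0.17]
contact_force: [-11.5, -2.7, 9.5]
opening: 0.004
t 10.42 grasp rack -14.9 28.6 tip z 33.3 toolx yaw err 0.0016 tilt [0.0515 0.0123] F [-11.53  -2.75   9.45] open 0.004
```

It's a dead stop: the tips don't advance at 11.5 N, and they are in line with a home front end at x ≈ −3. I'll retreat straight back and check.

```bash
python3 -m creep '[[0,0,0,-6,0,0,1],[0,0,0,-15,0,-1,1],[0,0,0,-25,0,-1,1],[0,0,0,-25,0,0,1],[0,0,0,-25,0,-10,1],[0,0,0,-20,0,-20,1],[0,0,0,-20,0,-30,1],[0,0,0,-30,0,-30,1],[0,0,0,-30,0,-30,1],[0,0,0,0,0,0,1]]'
python3 - <<'E'
from h import *; st()
from rig import grab_frame
import cv2
f=grab_frame("top"); i=f["color"][110:250,225:405,::-1]
cv2.imwrite('pics/t5.png',cv2.resize(cv2.convertScaleAbs(i,alpha=1.5),None,fx=4.2,fy=4.2,interpolation=cv2.INTER_CUBIC))
f=grab_frame("wrist"); cv2.imwrite('pics/w5.png',cv2.convertScaleAbs(f["color"][:,:,::-1],alpha=1.5))
E
```

```text
clock: 11.25
eef_pos: [315.2, 7.0, 318.7]
tcp_rot: [-3.14, -0.07, 0.17]
contact_force: [0.2, 0.3, -0.4]
opening: -0.0
t 11.25 grasp rack -218.5 27.8 tip z 145.7 toolx yaw err 0.002 tilt [0.069  0.0134] F [ 0.24  0.32 -0.35] open -0.0
```

View pics/t5.png

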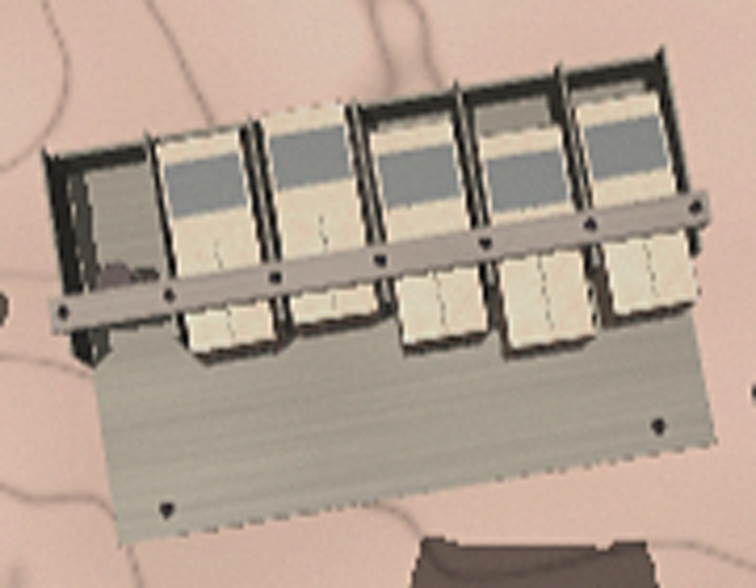

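View pics/w5.png

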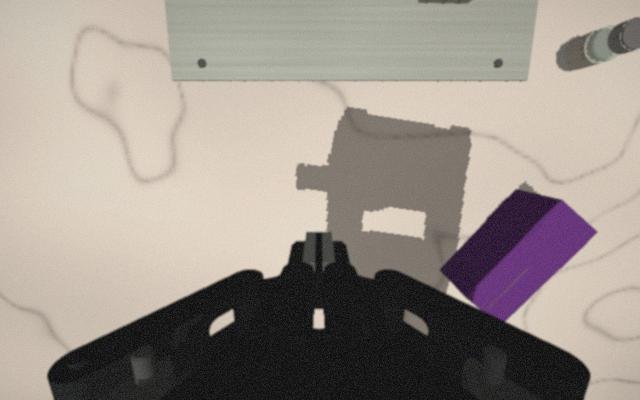

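The top view shows the gap 3 carton in line, with its back at the plate and its front end just in front of the rail at crop (335,325). The others look unchanged. I'll measure this.

Run:
```python
from h import *
from rig import grab_frame
import cv2
k=np.load('rack.npz');O=k['O'];th=float(k['th']);x=np.array([np.cos(th),np.sin(th)]);y=np.array([-x[1],x[0]])
f=grab_frame("top")
for n,a,b in [("frontL",293,326),("frontR",380,311),("backL",259,117),("backR",348,101)]:
    d=ray(f,225+a/4.2-.4,110+b/4.2-.4,61)[:2]-O; print(n,(d@x).round(1),(d@y).round(1))
a=cv2.cvtColor(cv2.imread('pics/top0.png'),cv2.COLOR_BGR2GRAY).astype(int); b=cv2.cvtColor(f["color"],cv2.COLOR_RGB2GRAY).astype(int)
m=(abs(a-b)>25)[:245]; 
n,l,s,c=cv2.connectedComponentsWithStats(m.astype(np.uint8))
print([q[:5].tolist() for q in s[1:] if q[4]>3])
```

```text
frontL -4.3 51.1
frontR -4.1 4.3
backL 110.4 51.0
backR 111.1 2.5
[[287, 135, 25, 28, 257], [291, 162, 21, 10, 133], [295, 184, 28, 28, 552], [323, 237, 58, 8, 371], [595, 240, 18, 5, 51]]
```

The front end is at x = −4.2 mm (nominal −3) and the back at 110.8 (nominal 112). That is about 1 mm off, within calibration error and the 4 mm tolerance. The only image changes are in gap 3, plus the arm and its shadow.

```bash
python3 -c "
from rig import job
print(job.sign_off())"
```

```text
the job is handed in; nothing more can be done
None
```

The carton in the third gap is pushed home against the back plate, and I handed the job in at about 11.5 s of the 48 s allowed; no verdict is reported.

**Rail run:** With the fingers closed, I set the tips on the rail over the first gap and ran them along it to the middle of the third gap. They stayed at rail height (72 mm), with about 6–10 N down at every reading. First contact was harder than I intended, at about 48 N down, and I eased it at once.

**Push:** I pushed the carton straight in with the fingertips until it stopped dead. The tips did not advance at about 11.5 N, well above its 1–4 N sliding force.

**Last checks (top camera):**
- **Carton position:** its ends measured −4.2 mm and 110.8 mm along the rack, against −3 and 112 nominal. That is about 1 mm short, within the 2 mm camera calibration and the 4 mm limit.
- **Alignment:** it is centred at y ≈ 27 mm and straight.
- **Everything else:** comparing the images before and after, only the third gap and the arm with its shadow changed. The other cartons and the vials did not move visibly.

No check failed.

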